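Lay the flanged pipe down in its jig and push it home

ROBOT

A 7-joint arm with a two-finger parallel gripper is mounted at the origin on the work surface. World frame = base frame: x ahead of the robot, y to its left, z up, the work surface at z = 0. Lengths are in m, angles in rad, forces in N, time in s.
With the tool pointing down it reaches from about 0.4 to 0.85 m from the base axis. Payload 10.4 kg.
Tool frame: the origin (TCP) lies on the centre line of the jaws, within the pads' length; the fingertips stand r.tip_extent ahead of it and the grasp point (between the pads) lies 3 mm ahead of it (r.tip_extent is the distance from the TCP to the fingertips, in m); z points along the fingers, y is the direction in which the jaws open and shut (so a half turn about z gives the same grasp; the last joint's range is limited). The gripper opens to 87 mm and grips with 3 to 60 N. Pads are 19 mm wide; open, the fingers measure 117 mm over their backs; the gripper's body (75 mm by 190 mm) begins 51 mm behind the grasp point.
Start: joints at [-1.341, 0.332, -0.065, 1.46, 0.022, 1.35, -0.088], TCP at [0.156, 0.605, 0.245] pointing down, gripper open.
Joint ranges: [-2.6, 2.6], [-0.5, 2.12], [-1.47, 1.34], [0.16, 2.42], [-1.27, 4.41], [0.06, 2.06], [-2.6, 2.6]. Speed limits (rad/s): [2.22, 2.22, 2.79, 2.79, 3.14, 3.14, 3.14].

INTERFACE

Orientations are given as a unit quaternion [x, y, z, w].
In Python, from bench import r gives the robot as it stands. The module is installed in compiled form; this text tells all that it offers.
- The arm moves only by the shell command python3 -m jog 'ROWS' [FORCE]. ROWS is JSON, a list of rows, each a list of 5 numbers: the shift along the tool's x, y, z in cm, then the turn about the tool's z in rad, then the closure, from 0 (fully open) to 1 (shut). A call has exactly 10 rows; each row shifts and turns the pose as measured when the row begins, along the tool's axes as they then stand; what a row does not reach is not made up. A row lasts 1/10 s, in which the tool goes at most 50 mm and 8.59 degrees, less where a joint would pass 70% of its speed; a pose out of reach is approached as far as the arm can. A call with a gripper value outside its range is refused whole. The fingers move at their own pace and stop on an object; FORCE is the grip in N (left out, the last holds). Time passes only in rows, so rows that do not move let the fingers close, or fill a call up. It gives the time, the measured TCP pose, the force and the opening at its end, in the units of the state.
- r.read_state(): the state, without advancing time (a new reading comes with each control period).
- r.camera(name): name is "scene" or "top" or "wrist"; returns a dict with "pixels" (420x560x3 uint8, red, green, blue), "fx", "fy", "cx", "cy" (pixels), "camera_from_world" (4x4, takes a point from world to camera coordinates). Camera axes: x right, y up, looking along -z (the intrinsics and any distortion apply to the point x, -y, -z); pixel columns grow to the right and rows downward; lengths in m; the calibration is good to about 2 mm. A picture is of the moment at which its call begins. There is no depth.
- r.close_job(): hands the job in, once; it reports no verdict.
The state is a dict: "time": time; "joint_positions": joint angles; "joint_vel": joint speeds; "joint_torque": joint torques, N m; "ee_pos": TCP position; "eef_rot": TCP orientation; "ft_force": force on the tool from outside, world axes, zero at the start; "torque": the same for the moment, N m; "width": finger opening in m.
Only numpy, scipy, OpenCV 4.12 (cv2) and the standard library are available. Lean on these libraries where they do the work, as an engineer would, in place of code of your own. Each camera call takes 0.05 s, during which the arm holds its last target. There are 200 camera calls.

TASK

Tip the standing flanged pipe over with a push so that it falls into the V rest of the jig, then push it along, still lying in the rest, until its open end is up against the end stop. Use only the outside of the fingers: never take the pipe or its flange between them or lift it off the jig plate, leave the other things on the bench where they are, and finish clear of everything.

Things in the scene. Friction and masses are not known exactly. Their poses are not given: they have to be found in the camera images.
- jig: Fixed welding jig: dark steel base plate 380 x 150 mm, 8 mm thick, on the bench. Origin at the centre of its underside; x runs along the 380 mm from the pipe's starting place to the end stop, y across, z up. Position and heading differ each time. On its centre line stand a bare aluminium V rest (x = +50 mm) and an aluminium end stop (x = +140 mm); x < +33 mm is bare plate.
- rest (a point): Where the axis of the lying pipe passes over the V rest: jig x = +50 mm, y = 0, 48 mm above the bench. The V rest is 24 mm long, its two arms slope at 45 degrees and open to 74 mm across at the top, about 55 mm above the bench.
- stop (a point): Point on the end stop's face that looks to the pipe: jig x = +140 mm, y = 0, 48 mm above the bench. The stop is a rigid upright plate 90 mm wide, 12 mm thick, top 88 mm above the bench.
- pipe: Loose bare-steel pipe, 42 mm diameter, with a square flange 80 x 80 x 8 mm on one end; 170 mm long over all, 0.5 to 0.85 kg. Starts upright on its flange on the jig plate. Origin: centre of the flange's outer face (underside at the start); z along the pipe to the open end; x, y square to the flange's sides, x at the start pointing along the jig's x within 6 degrees. Centre of mass at about z = 45 mm.
- open_end (a point): Centre of the pipe's open end, 170 mm from its origin along z. Lying in the rest, the pipe's axis is 40 mm above the plate (48 mm above the bench), the flange's edge on the plate. After tipping the end lies about 20 to 60 mm short of the end stop; the pipe then slides when its flange's outer face is pushed.
- foot_edge (a point): Middle of the flange edge that the pipe must tip over: 40 mm from the pipe's origin along its x, on the outer face. It stays on the plate throughout. Pushed near its top towards this edge, the pipe tips rather than slides, and falls by itself once leaned about 42 degrees.
- coupling: Bystander: short steel pipe coupling, ring of 52 mm diameter, 45 mm high, standing on the bench beside the jig. Origin at the centre of its underside.
- wrench: Bystander: steel wrench about 200 mm long lying on the bench beside the jig. Origin under its middle, x along it.
- can: Bystander: grey can, 60 mm diameter, 140 mm high, standing on the bench beside the jig. Origin at the centre of its underside.
- spare: Bystander: round loose flange with a neck, 100 mm diameter, 34 mm high, lying on the bench beside the jig. Origin at the centre of its underside.
Things that resemble listed ones, but are neither listed nor needed, are in the scene too. Leave any blue, orange or purple look-alike of the pipe alone.

How it is judged:
By the outcome, as a careful person would: the job done as asked, in the order asked, and still so for the second after the job is handed in, with the robot touching nothing.
It also fails if it takes over 38 s, if anything falls off the work surface, if the arm or the gripper's body presses on something with over 40 N, if the wrist force passes 120 N, or if a joint passes its speed limit or range.

## Working session

There is one attempt and no reset: what is moved stays moved. The work goes in short steps, Python scripts to look and compute and a shell command to move; the robot and the scene stay as the last step left them, time stands still between calls to the robot, and variables do not carry over. Pictures are saved under pics/ and viewed, about 8 in all and at most 12, crops included, and the job is handed in when it is done.

```bash
mkdir -p pics; cat > h.py <<'E'
import numpy as np, cv2
from bench import r
def grab(n,f):
    c=r.camera(n); cv2.imwrite(f'pics/{f}.png',c['pixels'][:,:,::-1])
    np.savez(f'pics/{f}.npz',**{k:np.array(v) for k,v in c.items()}); return c
def px2w(c,u,v,z):
    T=np.array(c['camera_from_world']);R=T[:3,:3];o=-R.T@T[:3,3]
    d=R.T@np.array([(u-c['cx'])/c['fx'],-(v-c['cy'])/c['fy'],-1.]); return o+d*(z-o[2])/d[2]
def w2px(c,p):
    q=np.array(c['camera_from_world'])@np.r_[p,1]; return np.array([c['cx']+c['fx']*q[0]/-q[2],c['cy']-c['fy']*q[1]/-q[2]])
E
python3 - <<'E'
from h import *
for n in ['scene','top']:
    c=grab(n,n+'0'); print({k:v for k,v in c.items() if k!='pixels'})
print(r.read_state(),r.tip_extent)
E
```

```text
{'fx': 451.20942152433156, 'fy': 451.20942152433156, 'cx': 281.8395918971564, 'cy': 206.736736514528, 'camera_from_world': array([[-0.09138324,  0.99570442, -0.014893  ,  0.08795365],
       [-0.55366078, -0.03837128,  0.83185779,  0.18645429],
       [ 0.82771302,  0.08426354,  0.55478898, -1.54598055],
       [ 0.        ,  0.        ,  0.        ,  1.        ]])}
{'fx': 535.0898184760484, 'fy': 535.0898184760484, 'cx': 284.921563962752, 'cy': 197.76423370695144, 'camera_from_world': array([[-4.12378583e-04, -9.99976998e-01, -6.77009720e-03,
        -2.95979383e-02],
       [ 9.91155693e-01, -1.30713786e-03,  1.32697713e-01,
        -5.77113768e-01],
       [-1.32703510e-01, -6.65549869e-03,  9.91133433e-01,
        -1.20283350e+00],
       [ 0.00000000e+00,  0.00000000e+00,  0.00000000e+00,
         1.00000000e+00]])}
{'time': 0.1, 'joint_positions': array([-1.34063213,  0.33278573, -0.06469817,  1.46084908,  0.02163277,
        1.3498945 , -0.08849634]), 'joint_vel': array([ 3.09760419e-04, -2.55378736e-04, -7.76817844e-04, -1.00367411e-03,
       -5.75598573e-04,  1.09005863e-03, -6.17679363e-05]), 'joint_torque': array([ 1.40048669e-03, -6.24545217e+01,  2.45968188e-02, -3.90713096e+01,
       -6.13806839e-02,  3.65757232e-02,  4.22666471e-05]), 'ee_pos': array([0.15623571, 0.60483427, 0.24385176]), 'eef_rot': array([ 1.26031932e-01,  9.92025991e-01, -6.19226743e-04, -3.40285493e-05]), 'ft_force': array([-1.14089842,  0.70905789,  0.33107053]), 'torque': array([-0.01475721, -0.00087169,  0.04807234]), 'width': 0.08712970907207979} 0.022
```

View pics/top0.png

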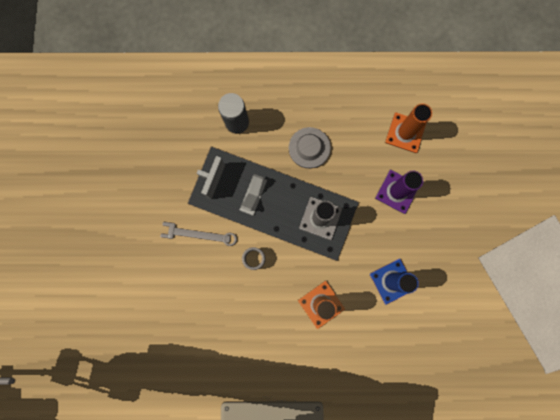

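View pics/scene0.png

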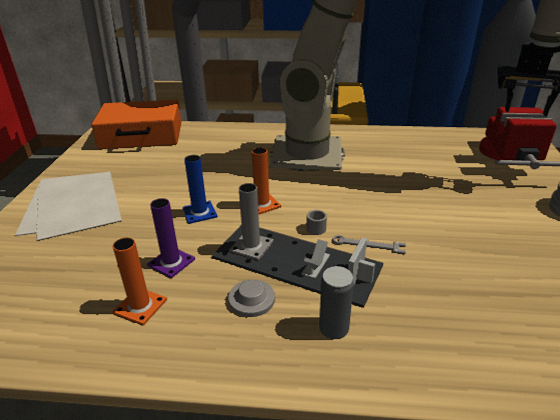

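The top view shows the grey pipe on the jig at about (322,216). Things that could be taken for it are orange (325,305), blue (398,282), purple (400,190) and orange (408,130). The grey one on the dark plate fits the description. Next is a close crop to check that and to read off corners.

```bash
python3 - <<'E'
from h import *
im=cv2.imread('pics/top0.png')[135:275,175:375]
cv2.imwrite('pics/crop1.png',cv2.resize(im,None,fx=4,fy=4,interpolation=cv2.INTER_CUBIC))
E
```

```text
(no output)
```

View pics/crop1.png

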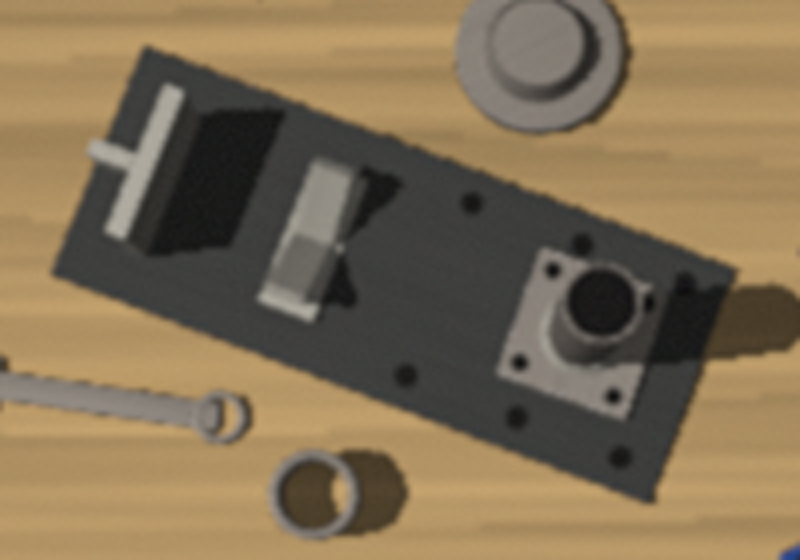

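```bash
cat >> h.py <<'E'
def L(f): return dict(np.load(f'pics/{f}.npz'))
E
python3 - <<'E'
from h import *
c=L('top0')
P=lambda u,v,z: px2w(c,175+(u+.5)/4-.5,135+(v+.5)/4-.5,z)
K=np.array([P(*p,.008) for p in [(148,47),(737,268),(652,502),(53,272)]])
print(K[:,:2],np.linalg.norm(K-np.roll(K,-1,0),axis=1))
o=K.mean(0);d=(K[0]+K[3]-K[1]-K[2]);d/=np.linalg.norm(d);y=np.array([-d[1],d[0],0])
print('o',o,'yaw',np.arctan2(d[1],d[0]))
def J(p): q=p-o; return np.round([q@d*1e3,q@y*1e3],1)
print('stop top near edge',J(P(182,95,.088)),J(P(128,238,.088)))
for q in [(540,248),(628,420),(498,374)]: print('fl',J(P(*q,.016)))
print('pipetop',J(P(602,300,.178)),P(602,300,.178))
for n,q,z in [('can',(232,104),.14),('spare',(310,147),.034),('coup',(254,258),.045),('wr',(228,239),.01),('orange',(326,309),.17),('rest',(253,195),.05)]:
    w=px2w(c,*q,z);print(n,w.round(3),J(w))
s=r.read_state();from scipy.spatial.transform import Rotation as R
print(R.from_quat(s['eef_rot']).as_matrix().round(3))
E
```

```text
[[ 0.70634381  0.14671139]
 [ 0.57168095 -0.20533346]
 [ 0.43384094 -0.1530963 ]
 [ 0.56980058  0.20078758]] [0.37692129 0.14740621 0.37910266 0.14686147]
o [ 0.57041657 -0.0027327   0.008     ] yaw 1.2047194522148514
stop top near edge [142.3 -41.4] [140.2  44.7]
fl [-75.5 -42.1]
fl [-159.1   34.4]
fl [-78.7  36.4]
pipetop [-116.5   -5.4] [ 0.53376138 -0.11340933  0.178     ]
can [0.77  0.085 0.14 ] [ 152.9 -155. ]
spare [ 0.698 -0.089  0.034] [ -35.  -150.4]
coup [0.438 0.04  0.045] [ -7.2 138.9]
wr [0.483 0.104 0.01 ] [ 68.4 119.6]
orange [ 0.333 -0.114  0.17 ] [-188.4  181.7]
rest [0.582 0.043 0.05 ] [47.1  5.6]
[[-0.968  0.25  -0.   ]
 [ 0.25   0.968 -0.001]
 [-0.    -0.001 -1.   ]]
```

The crop confirms the bare grey pipe and its flange, upright on the plate. The plate measures 378 x 147 mm, which fits. The pipe sits at about jig (-117, -4) mm, yawed about +2°. I'll swing round to behind it, high up and with the fingers closed.

```bash
cat >> h.py <<'E'
from scipy.spatial.transform import Rotation as R
O=np.array([.5704,-.0027]);YAW=1.2047
D=np.array([np.cos(YAW),np.sin(YAW)]);Y=np.array([-D[1],D[0]])
def go(jx,jy,z,yaw_off=0.):
    s=r.read_state();M=R.from_quat(s['eef_rot']).as_matrix();p=s['ee_pos']
    t=np.r_[O+D*jx+Y*jy,z];a=np.arctan2(M[1,0],M[0,0])
    q=p[:2]-O
    print('t',round(s['time'],2),'jig now',(q@D).round(4),(q@Y).round(4),'z',p[2].round(4),'F',s['ft_force'].round(1))
    print('tool shift cm',(M.T@(t-p)*100).round(2),'turn',round((a-YAW-yaw_off+np.pi)%(2*np.pi)-np.pi,3))
E
python3 -m jog '[[-4.5,0,0,0.075,1],[-4.5,0,0,0.075,1],[-4.5,0,0,0.075,1],[-4.5,0,0,0.075,1],[-4.5,0,0,0.075,1],[-4.5,0,0,0.075,1],[-4.5,0,0,0.075,1],[-4.5,0,0,0.075,1],[-4.5,0,0,0.075,1],[-4.5,0,0,0.075,1]]'
python3 -c "from h import *;go(-.162,-.004,.245,.03)"
```

```text
time: 1.1
ee_pos: [0.5242, 0.354, 0.2375]
eef_rot: [0.486, 0.874, -0.005, -0.002]
ft_force: [0.1, 0.1, -0.1]
width: 0.015
t 1.1 jig now 0.3165 0.1708 z 0.2375 F [ 0.1  0.1 -0.1]
tool shift cm [-42.85 -27.56  -0.45] turn 0.892
```

```bash

python3 -m jog '[[-4.5,-0.6,-0.15,0.08,1],[-4.5,-0.6,-0.15,0.08,1],[-4.5,-0.6,-0.15,0.08,1],[-4.5,-0.6,-0.15,0.08,1],[-4.5,-0.6,-0.15,0.08,1],[-4.5,-0.6,-0.15,0.08,1],[-4.5,-0.6,-0.15,0.08,1],[-4.5,-0.6,-0.15,0.08,1],[-4.5,-0.6,-0.15,0.08,1],[-4.5,-0.6,-0.15,0.08,1]]'
python3 -c "from h import *;go(-.162,-.004,.245,.03)"
```

```text
time: 2.1
ee_pos: [0.5457, -0.1057, 0.2517]
eef_rot: [0.799, 0.601, -0.008, -0.0]
ft_force: [0.6, 0.1, 0.1]
width: 0.0003
t 2.1 jig now -0.1051 -0.0138 z 0.2517 F [0.6 0.1 0.1]
tool shift cm [-5.58 -1.46  0.76] turn 0.056
```

```bash

python3 -m jog '[[-2,-0.5,0,0.03,1],[-2,-0.5,0,0.03,1],[-1.6,-0.5,0,0,1],[0,0,0,0,1],[0,0,0,0,1],[0,0,0,0,1],[0,0,0,0,1],[0,0,0,0,1],[0,0,0,0,1],[0,0,0,0,1]]'
python3 - <<'E'
from h import *
go(-.162,-.004,.162,.03)
c=grab('wrist','w1'); print(c['camera_from_world'].round(3),w2px(c,r.read_state()['ee_pos']))
E
```

```text
time: 3.1
ee_pos: [0.512, -0.1567, 0.252]
eef_rot: [0.817, 0.577, -0.009, -0.0]
ft_force: [-0.0, 0.1, -0.5]
width: 0.0005
t 3.1 jig now -0.1647 -0.0006 z 0.252 F [-0.   0.1 -0.5]
tool shift cm [0.39 0.44 8.99] turn -0.005
[[ 0.942 -0.335 -0.011 -0.532]
 [ 0.315  0.896 -0.312  0.021]
 [ 0.115  0.291  0.95  -0.411]
 [ 0.     0.     0.     1.   ]] [278.22949723 295.60101509]
```

View pics/w1.png

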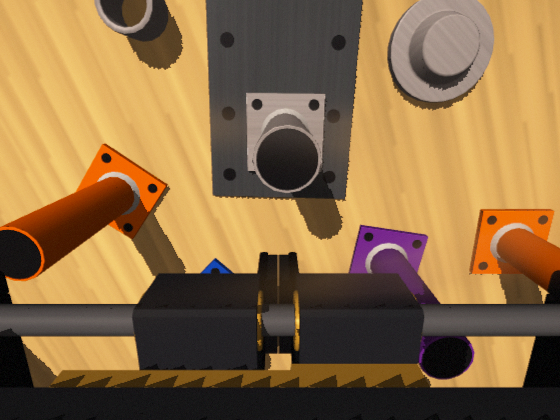

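The wrist view shows the pipe's top at (287,158) and the closed fingers at (278,260). The purple look-alike is at (445,355), below gripper-body height. I'll measure the offset from this nearer picture.

```bash
python3 - <<'E'
from h import *
c=L('w1')
def J(u,v,z):
    q=px2w(c,u,v,z)[:2]-O; return (np.array([q@D,q@Y])*1e3).round(1)
print('top',J(287,158,.178),'rim L/R',J(256,158,.178),J(318,158,.178))
print('flange far corners',J(247,94,.016),J(324,94,.016),'near plate corners',J(213,196,.008),J(346,199,.008))
print('purple top',J(445,355,.17))
E
```

```text
top [-114.9   -3.9] rim L/R [-115.4   14.9] [-114.5  -22.6]
flange far corners [-78.1  35.5] [-76.2 -42.1] near plate corners [-188.3   75. ] [-187.6  -75.1]
purple top [-262.2 -128.3]
```

```bash

python3 -m jog '[[0.1,0.1,2,0,1],[0.1,0.1,2,0,1],[0,0.1,2,0,1],[0,0.1,2,0,1],[0,0,1,0,1],[0,0,0,0,1],[0,0,0,0,1],[0,0,0,0,1],[0,0,0,0,1],[0,0,0,0,1]]'
python3 -c "from h import *;go(-.062,-.004,.162,.03)"
```

```text
time: 4.15
ee_pos: [0.5175, -0.1574, 0.1625]
eef_rot: [0.817, 0.577, -0.006, 0.001]
ft_force: [0.3, -0.5, -0.6]
width: 0.0006
t 4.15 jig now -0.1633 -0.006 z 0.1625 F [ 0.3 -0.5 -0.6]
tool shift cm [10.14  0.05 -0.07] turn -0.005
```

```bash

python3 -m jog '[[0.5,-0.1,0,0,1],[0.5,-0.1,0,0,1],[0.5,0,0,0,1],[0.5,0,0,0,1],[0.6,0,0,0,1],[0.6,0,0,0,1],[0.6,0,0,0,1],[0.6,0,0,0,1],[0.6,0,0,0,1],[0.6,0,0,0,1]]'
python3 - <<'E'
from h import *
go(-.058,-.002,.162,.03)
grab('scene','s2')
E
```

```text
time: 5.15
ee_pos: [0.5366, -0.1014, 0.1637]
eef_rot: [0.817, 0.576, -0.006, 0.003]
ft_force: [0.2, -1.5, 3.6]
width: 0.0005
t 5.15 jig now -0.1042 -0.0038 z 0.1637 F [ 0.2 -1.5  3.6]
tool shift cm [ 4.63 -0.07  0.11] turn -0.007
```

View pics/s2.png

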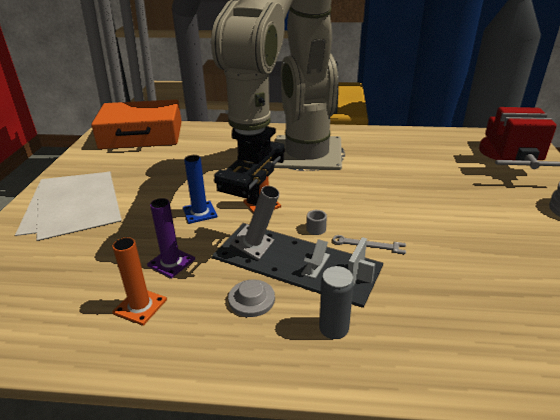

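The scene view shows the pipe leaning about 20° towards the rest, top at (268,192), with its edge still on the plate. I'll keep pushing.

```bash

python3 -m jog '[[0.7,0,0.1,0,1],[0.7,0,0,0,1],[0.7,0,0,0,1],[0.7,0,0,0,1],[0.7,0,0,0,1],[0.7,0,0,0,1],[0.7,0,0,0,1],[0.7,0,0,0,1],[0.7,0,0,0,1],[0.4,0,0,0,1]]'
python3 - <<'E'
from h import *
go(-.13,-.002,.2,.0)
grab('scene','s3')
E
```

```text
time: 6.2
ee_pos: [0.5607, -0.0291, 0.1603]
eef_rot: [0.816, 0.577, -0.006, 0.002]
ft_force: [0.8, -1.2, -0.4]
width: 0.0006
t 6.2 jig now -0.0281 -0.0004 z 0.1603 F [ 0.8 -1.2 -0.4]
tool shift cm [-10.24  -0.12  -3.85] turn 0.026
```

View pics/s3.png

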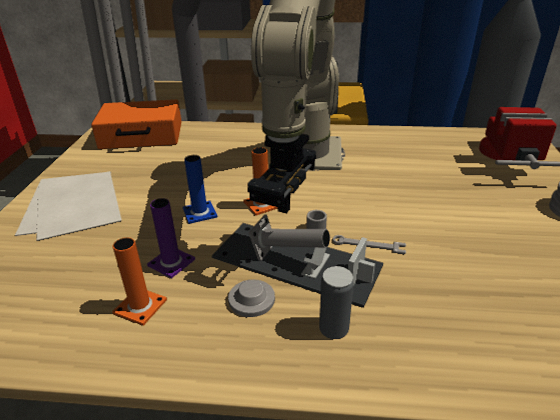

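The scene view shows the pipe fallen and lying in the V rest, open end at (322,238) short of the stop, flange at about (262,235). I'll back off above it and look before coming down behind the flange.

```bash

python3 -m jog '[[-2,0,-0.5,0.026,1],[-3,0,-0.5,0,1],[-3,0,0,0,1],[-1.6,0,0,0,1],[-0.6,0,0,0,1],[0,0,0,0,1],[0,0,0,0,1],[0,0,0,0,1],[0,0,0,0,1],[0,0,0,0,1]]'
python3 - <<'E'
from h import *
go(-.115,-.002,.06,.0)
grab('wrist','w2');c=grab('top','t2')
cv2.imwrite('pics/t2c.png',np.hstack([cv2.resize(c['pixels'][135:275,175:375,::-1],(400,280),interpolation=cv2.INTER_CUBIC),cv2.resize(cv2.imread('pics/w2.png'),(373,280))]))
E
```

```text
time: 7.25
ee_pos: [0.5237, -0.1266, 0.1724]
eef_rot: [0.824, 0.566, -0.006, 0.002]
ft_force: [-0.1, 0.1, 0.3]
width: 0.0004
t 7.25 jig now -0.1324 -0.0008 z 0.1724 F [-0.1  0.1  0.3]
tool shift cm [ 1.86  0.17 11.22] turn -0.001
```

View pics/w2.png

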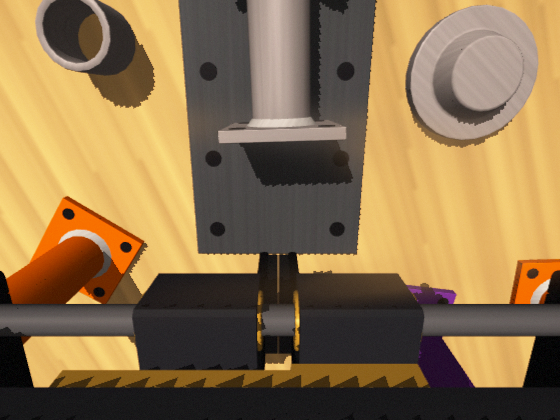

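The wrist view shows the pipe lying along the jig. The outer edge of its flange's top runs from (219,139) to (346,134), with clear plate behind it.

```bash
python3 - <<'E'
from h import *
c=L('w2')
def J(u,v,z):
    q=px2w(c,u,v,z)[:2]-O; return (np.array([q@D,q@Y])*1e3).round(1)
print(J(219,132,.088),J(346,126,.088),J(219,142,.088),J(346,138,.088), J(219,142,.08))
E
```

```text
[-68.1  36.3] [-64.4 -42.3] [-74.2  36.6] [-71.7 -42.7] [-75.1  38. ]
```

```bash

python3 -m jog '[[0.6,0,2,-0.026,1],[0.6,0.1,2.5,0,1],[0,0,2.5,0,1],[0,0,2,0,1],[0,0,1.5,0,1],[0,0,0.8,0,1],[0,0,0,0,1],[0,0,0,0,1],[0,0,0,0,1],[0,0,0,0,1]]'
python3 -c "from h import *;go(-.085,-.003,.057,.025)"
```

```text
time: 8.35
ee_pos: [0.5309, -0.1153, 0.0578]
eef_rot: [0.816, 0.578, -0.004, 0.003]
ft_force: [-0.2, 0.0, 0.6]
width: 0.0004
t 8.35 jig now -0.1193 -0.0034 z 0.0578 F [-0.2  0.   0.6]
tool shift cm [3.43 0.05 0.05] turn 0.004
```

```bash

python3 -m jog '[[0.8,0,0,0,1],[0.8,0,0,0,1],[0.8,0,0,0,1],[0.6,0,0,0,1],[0.5,0,0,0,1],[0.5,0,0,0,1],[0.5,0,0,0,1],[0.5,0,0,0,1],[0.5,0,0,0,1],[0.4,0,0,0,1]]'
python3 - <<'E'
from h import *
go(-.04,-.002,.057,.025)
c=grab('scene','s4');t=grab('top','t4')
cv2.imwrite('pics/c4.png',np.hstack([cv2.resize(c['pixels'][200:310,205:395,::-1],None,fx=2,fy=2,interpolation=cv2.INTER_CUBIC),cv2.resize(t['pixels'][140:250,185:375,::-1],None,fx=2,fy=2,interpolation=cv2.INTER_CUBIC)]))
E
```

```text
time: 9.35
ee_pos: [0.5481, -0.0687, 0.0591]
eef_rot: [0.819, 0.574, -0.01, 0.007]
ft_force: [-5.2, -9.2, 6.9]
width: 0.0005
t 9.35 jig now -0.0696 -0.0028 z 0.0591 F [-5.2 -9.2  6.9]
tool shift cm [ 2.97 -0.03  0.13] turn -0.006
```

View pics/c4.png

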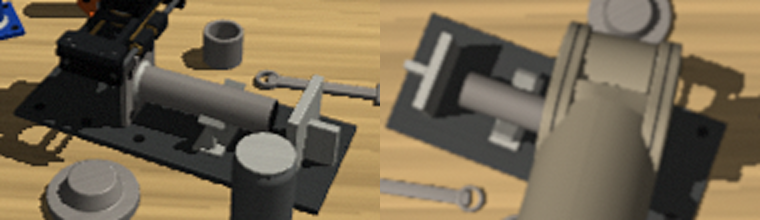

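The scene half of the crop shows the pipe sliding along in the rest, with a gap of about 20–30 mm left before the stop (crop (275,110) to (300,115)). The push force is about 11 N.

```bash

python3 -m jog '[[0.4,0,0,0,1],[0.4,0,0.05,0,1],[0.4,0,0.05,0,1],[0.4,0,0,0,1],[0.4,0,0,0,1],[0.4,0,0,0,1],[0.3,0,0,0,1],[0.3,0,0,0,1],[0,0,0,0,1],[0,0,0,0,1]]'
python3 -c "from h import *;go(-.04,-.002,.057,.025)"
```

```text
time: 10.45
ee_pos: [0.5493, -0.0655, 0.0589]
eef_rot: [0.825, 0.565, -0.025, 0.013]
ft_force: [0.5, -0.0, -0.3]
width: 0.0003
t 10.45 jig now -0.0662 -0.0027 z 0.0589 F [ 0.5 -0.  -0.3]
tool shift cm [ 2.62 -0.08  0.04] turn -0.029
```

Rows of 4 mm stall against friction and compliance, so I'll use larger ones.

```bash

python3 -m jog '[[0.7,0,0,-0.02,1],[0.7,0,0,-0.01,1],[0.7,0,0,0,1],[0.7,0,0,0,1],[0.7,0,0,0,1],[0,0,0,0,1],[0,0,0,0,1],[0,0,0,0,1],[0,0,0,0,1],[0,0,0,0,1]]'
python3 -c "
from h import *;go(-.04,-.002,.057,.025);print(R.from_quat(r.read_state()['eef_rot']).as_matrix()[:,2])"
```

```text
time: 11.45
ee_pos: [0.5563, -0.0482, 0.0589]
eef_rot: [0.819, 0.573, -0.035, 0.017]
ft_force: [-1.3, -3.8, 1.5]
width: 0.0004
t 11.45 jig now -0.0476 -0.0032 z 0.0589 F [-1.3 -3.8  1.5]
tool shift cm [ 0.77 -0.1   0.13] turn -0.008
[-0.03750942 -0.06731648 -0.99702635]
```

```bash

python3 -m jog '[[0.7,0,0,0,1],[0.7,0,0,0,1],[0.7,0,0,0,1],[0.7,0,0,0,1],[0.7,0,0,0,1],[0,0,0,0,1],[0,0,0,0,1],[0,0,0,0,1],[0,0,0,0,1],[0,0,0,0,1]]'
python3 - <<'E'
from h import *
go(-.04,-.002,.057,.025);print(R.from_quat(r.read_state()['eef_rot']).as_matrix()[:,2])
c=grab('scene','s5');t=grab('top','t5')
cv2.imwrite('pics/c5.png',np.hstack([cv2.resize(c['pixels'][215:300,235:395,::-1],None,fx=2.5,fy=2.5,interpolation=cv2.INTER_CUBIC),cv2.resize(t['pixels'][140:225,185:345,::-1],None,fx=2.5,fy=2.5,interpolation=cv2.INTER_CUBIC)]))
E
```

```text
time: 12.45
ee_pos: [0.5574, -0.0436, 0.0589]
eef_rot: [0.825, 0.563, -0.052, 0.022]
ft_force: [-1.2, -3.4, 1.2]
width: 0.0004
t 12.45 jig now -0.0428 -0.0025 z 0.0589 F [-1.2 -3.4  1.2]
tool shift cm [ 0.3  -0.05  0.16] turn -0.031
[-0.06109574 -0.09399181 -0.99369656]
```

View pics/c5.png

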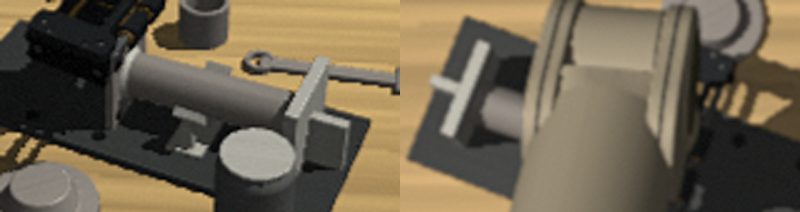

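```bash

python3 -m jog '[[0,0,0,0,1],[0,0,0,0,1],[0,0,0,0,1],[0,0,0,0,1],[0,0,0,0,1],[0,0,0,0,1],[0,0,0,0,1],[0.6,0,0,-0.02,1],[0.8,0,0,0,1],[0.9,0,0,0,1]]'
python3 -c "
from h import *;go(-.07,-.002,.057,.025)"
```

```text
time: 13.55
ee_pos: [0.5575, -0.0435, 0.0587]
eef_rot: [0.823, 0.564, -0.065, 0.025]
ft_force: [-23.0, -29.0, 27.8]
width: 0.0006
t 13.55 jig now -0.0427 -0.0026 z 0.0587 F [-23.  -29.   27.8]
tool shift cm [-2.69 -0.04  0.54] turn -0.025
```

The force rises to 46 N with no further motion, against about 11 N while sliding, so the pipe is up against the stop. Now I back straight off, then go up and away.

```bash

python3 -m jog '[[-0.7,0,0.1,0,1],[-0.8,0,0.1,0,1],[-1,0,0.15,0,1],[-1,0,0.15,0,1],[-1,0,0,0,1],[0,0,-2,0,1],[0,0,-3,0,1],[0,0,-4,0,1],[0,0,-4,0,1],[0,0,-4,0,1]]'
python3 -c "
from h import *;go(-.12,.0,.25,.025)"
```

```text
time: 14.55
ee_pos: [0.5495, -0.0696, 0.2286]
eef_rot: [0.822, 0.564, -0.068, 0.022]
ft_force: [0.3, 0.4, -1.0]
width: 0.0005
t 14.55 jig now -0.0699 -0.0044 z 0.2286 F [ 0.3  0.4 -1. ]
tool shift cm [-5.26 -0.51 -1.42] turn -0.024
```

```bash

python3 -m jog '[[-1,0,-2,0,1],[-3,0,-2,0,1],[-4,0,0,0,1],[-4,0,0,0,1],[-4,0,0,0,1],[-4,0,0,0,1],[-2,0,0,0,1],[0,0,0,0,1],[0,0,0,0,1],[0,0,0,0,1]]'
python3 - <<'E'
from h import *
go(-.3,.0,.25,.025)
c=grab('scene','s6');t=grab('top','t6')
a=cv2.resize(c['pixels'][130:340,100:420,::-1],(520,341),interpolation=cv2.INTER_CUBIC)
b=cv2.resize(t['pixels'][140:225,185:315,::-1],(520,340),interpolation=cv2.INTER_CUBIC)
cv2.imwrite('pics/c6.png',cv2.resize(np.vstack([a,b]),(458,600)))
cv2.imwrite('pics/t6c.png',b)
E
```

```text
time: 15.55
ee_pos: [0.4747, -0.2754, 0.3068]
eef_rot: [0.821, 0.568, -0.061, 0.024]
ft_force: [-0.5, -0.5, 0.1]
width: 0.0004
t 15.55 jig now -0.2889 -0.0082 z 0.3068 F [-0.5 -0.5  0.1]
tool shift cm [-0.37 -0.66  5.8 ] turn -0.018
```

View pics/c6.png

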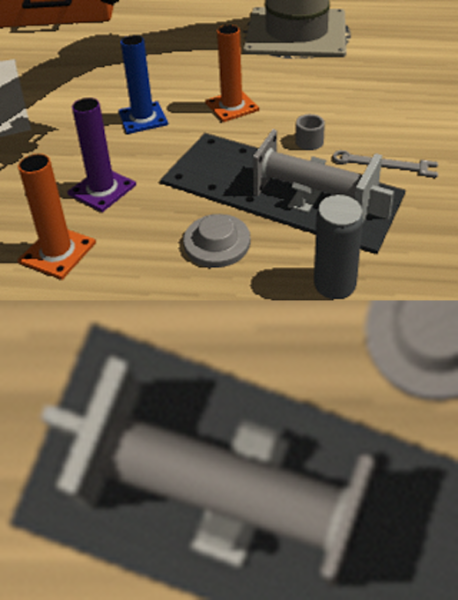

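The scene half shows the pipe lying in the rest with its open end at the stop and the other things standing as before. The top half shows the pipe end at (115,460), against the stop's face. One numeric check of the gap and the bystanders follows.

```bash
python3 - <<'E'
from h import *
c=L('t6')
def J(u,v,z):
    k=458/520; q=px2w(c,185+u/k/4-.4,140+(v/k-341)/4-.4,z)[:2]-O; return (np.array([q@D,q@Y])*1e3).round(1)
print('flange outer top edge (want x=-30)',J(374,458,.088),J(336,577,.088))
print('pipe end, top (want x=140)',J(117,452,.066))
print('stop face top',J(127,362,.088),J(78,492,.088))
a=cv2.imread('pics/top0.png');b=cv2.imread('pics/t6.png')
for n,(u,v) in dict(can=(232,104),spare=(310,147),coup=(254,258),wr=(200,235)).items():
    w=40 if n=='wr' else 22; s=np.s_[v-20:v+20,u-w:u+w]; p,q=[cv2.cvtColor(x[s],6).astype(np.float32) for x in(a,b)]
    print(n,cv2.phaseCorrelate(p,q))
E
```

```text
flange outer top edge (want x=-30) [-27.2 -42.8] [-31.9  36.4]
pipe end, top (want x=140) [130.6   9.4]
stop face top [142.3 -44.6] [140.1  44.3]
can ((0.4416426265160922, -0.07088926599644907), 0.9920187348789639)
spare ((0.4803015640610724, -0.008910510987085729), 1.0242508929305607)
coup ((0.44266347442617615, -0.04675215688025247), 1.0069250517421298)
wr ((-0.03729353713202954, -0.024703172076360858), 1.0039247784018517)
```

```bash
python3 - <<'E'
from h import *
for f in ['t6','s6']:
    c=L(f); im=cv2.resize(c['pixels'][:,:,::-1],None,fx=4,fy=4,interpolation=cv2.INTER_CUBIC)
    for gap,col in [(0,(0,255,0)),(.006,(0,0,255))]:
        pts=[]
        for a in np.linspace(0,2*np.pi,60):
            x=.140-gap;y=.004+.021*np.cos(a);p=np.r_[O+D*x+Y*y,.048+.021*np.sin(a)]
            pts.append((w2px(c,p)+.5)*4)
        cv2.polylines(im,[np.int32(pts)],True,col,1)
    m=np.int32((w2px(c,np.r_[O+D*.13,.05])+.5)*4)
    cv2.imwrite(f'pics/o_{f}.png',im[m[1]-150:m[1]+150,m[0]-200:m[0]+200])
cv2.imwrite('pics/o.png',np.hstack([cv2.imread('pics/o_t6.png'),cv2.imread('pics/o_s6.png')]))
E
```

```text
(no output)
```

View pics/o.png

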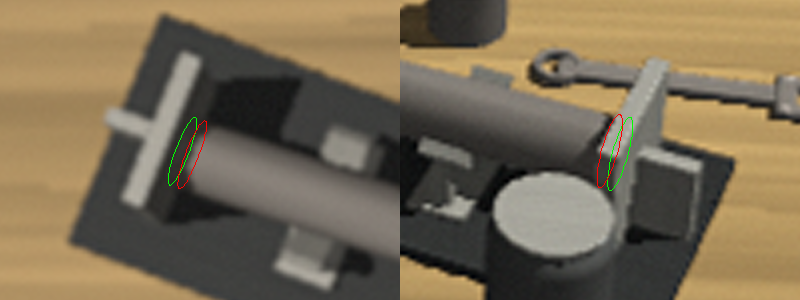

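```bash
python3 - <<'E'
from h import *
c=L('t6');m=w2px(c,np.r_[O+D*.12,.05]).astype(int);
g=lambda x:np.uint8(255*np.clip((x/130.),0,1)**.6)
a=c['pixels'][m[1]-22:m[1]+22,m[0]-22:m[0]+23,::-1]; a=cv2.resize(g(a),(400,400),interpolation=cv2.INTER_NEAREST)
c=L('s6');n=w2px(c,np.r_[O+D*.13,.05]).astype(int)
b=c['pixels'][n[1]-22:n[1]+22,n[0]-22:n[0]+23,::-1]; b=cv2.resize(g(b),(400,400),interpolation=cv2.INTER_NEAREST)
cv2.imwrite('pics/e.png',np.hstack([a,b]))
c=L('t6')
for x in (.14,.134,.128): print(x,[((w2px(c,np.r_[O+D*x+Y*.004,z])-m+22.)*400/45).round() for z in (.069,.048)])
E
```

```text
0.14 [array([113., 176.]), array([124., 189.])]
0.134 [array([134., 184.]), array([145., 197.])]
0.128 [array([156., 192.]), array([167., 206.])]
```

View pics/e.png

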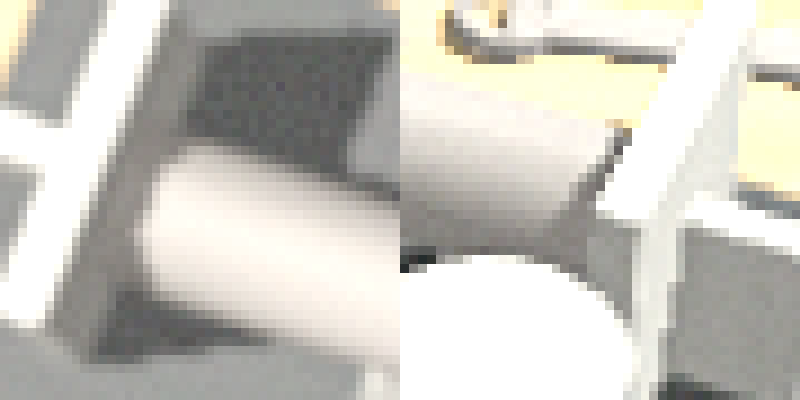

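```bash
python3 - <<'E'
from h import *
for f in ('t6','s6'):
    c=L(f);im=c['pixels'].astype(np.float32)
    for y0,z in ((.0065,.069),(.0165,.066),(-.0035,.066)):
        row=[]
        for x in np.arange(.116,.151,.003):
            p=w2px(c,np.r_[O+D*x+Y*(y0+.055*(x-.14)),z]); row.append(cv2.getRectSubPix(im,(1,1),tuple(map(float,p)))[0,0].astype(int).tolist())
        print(f,y0,row)
    print('face bg',[cv2.getRectSubPix(im,(1,1),tuple(map(float,w2px(c,np.r_[O+D*.14+Y*y,z]))))[0,0].astype(int).tolist() for y in(-.03,.035) for z in (.03,.05,.07)])
E
```

```text
t6 0.0065 [[135, 127, 120], [136, 129, 121], [136, 128, 121], [135, 128, 120], [122, 116, 109], [74, 71, 66], [53, 49, 47], [54, 51, 48], [49, 47, 44], [57, 56, 52], [127, 124, 117], [167, 163, 154]]
t6 0.0165 [[122, 115, 108], [122, 115, 107], [123, 116, 108], [121, 114, 106], [95, 91, 85], [64, 61, 58], [51, 48, 44], [49, 46, 44], [48, 46, 43], [53, 53, 49], [110, 108, 101], [166, 162, 152]]
t6 -0.0035 [[115, 108, 102], [116, 109, 102], [116, 110, 103], [116, 110, 103], [110, 104, 98], [82, 76, 72], [53, 50, 47], [50, 47, 44], [49, 47, 43], [53, 51, 48], [106, 104, 97], [160, 157, 146]]
face bg [[44, 44, 41], [49, 47, 44], [44, 43, 40], [45, 45, 43], [47, 46, 43], [46, 45, 42]]
s6 0.0065 [[133, 125, 114], [131, 123, 115], [129, 125, 117], [133, 125, 114], [123, 116, 104], [66, 62, 56], [101, 98, 89], [166, 165, 157], [166, 165, 156], [170, 170, 159], [156, 157, 147], [112, 111, 105]]
s6 0.0165 [[194, 161, 103], [191, 159, 105], [186, 156, 102], [192, 161, 103], [187, 155, 99], [177, 146, 94], [165, 152, 127], [166, 165, 154], [167, 166, 156], [170, 170, 160], [131, 131, 123], [113, 113, 105]]
s6 -0.0035 [[123, 116, 110], [122, 116, 108], [121, 116, 108], [123, 118, 111], [103, 100, 93], [46, 45, 42], [137, 139, 133], [170, 169, 160], [167, 165, 156], [171, 169, 159], [144, 144, 135], [113, 113, 106]]
face bg [[167, 166, 157], [90, 88, 83], [55, 55, 52], [113, 113, 107], [150, 150, 141], [166, 164, 154]]
```

```bash
python3 -c "
from bench import r
print(r.close_job(), r.read_state()['time'])"
```

```text
the job is handed in; nothing more can be done
the job is handed in; nothing more can be done
```

The pipe is tipped over and lying in the V rest with its open end against the end stop, and I handed the job in at about 15.7 s of the 38 s allowed. I pushed with closed fingers only, first near the pipe's top to tip it, then on its flange's outer face to slide it about 43 mm. I then backed off and went up clear.

**Against the stop:**
- The last push rose to about 46 N with no movement, against about 11 N while sliding.
- After release the flange's outer face measures about jig x = -29.5 mm, where -30 mm means touching. The pipe is yawed about 3°, so its end rim may stand off by about 1 mm on one side.

**Bystanders and robot:** Can, spare flange, coupling and wrench shifted by less than half a pixel between the first and last top views, and the coloured look-alikes look unmoved. The TCP ended at about z = 0.31 m with the force reading near zero.

**Disagreed:**
- In the last top view the lit part of the pipe ends about 9 mm short of the stop. I read that as the stop's shadow on the pipe, because the colour beyond it matches shaded pipe up to about x = 139 mm. It is less direct evidence than the force and the flange position.
- The first slow push stalled with 4 mm rows, so I repeated it with 7 mm rows.
- The tool tilted several degrees while pushing the flange.

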